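Open the wide suction gate to its pointer

TASK

Open the dust suction for the chop saw: pull the stiff slide gate of the wider of the two round bench ports straight out by its upright handle until the handle stands level with the brass pointer post beside that gate's own rails, then let go. Leave the narrower port's gate as it is.

Things in the scene. Friction and masses are not known exactly. Their poses are not given: they have to be found in the camera images.
- wide_handle (a point): Top centre, 106 mm above the bench, of the upright steel handle plate on the slide of the WIDE port (open collar 100 mm across, rim 84 mm high, on a 140 mm square flange, top 58 mm high). Plate 10 mm thick along the slide, 44 mm wide, graspable from 56 to 106 mm high; moves with the slide. x axis: along the rails, from handle to port; y: along the plate's width; z up.
- wide_slide (a joint): Opening of the wide port's slide in m: 0 shut (handle 140 mm from the port's centre), 0.115 fully open; starts at 0 to 0.02. It opens straight along the handle's minus x, away from the port, roughly towards the robot. Held by about 8 N of dry friction, no spring: stays where left. Its rails are 54 mm high, 52 to 64 mm either side of the centre line.
- pointer: Brass post, fixed on the bench outside the wide gate's rail, 14 mm square, 64 mm high, with an 8 mm thick arm on top reaching over the rail towards the handle's path. Origin at the centre of its foot, 83 mm to plus y of the handle's centre line; axes parallel to the handle's. Set right when handle centre and origin have the same x along the rails. Starts 45 to 95 mm further out than the handle.
- narrow_handle (a point): Top centre of the like handle plate on the slide of the NARROW port (collar 58 mm across on a 96 mm square flange), which has a brass post of its own. Same heights and axes as the wide one. The two ports stand side by side, and either may be on the left. Not to be moved.
There are look-alikes about, which are no part of the job. Leave any purple or turquoise look-alike of the pointer alone.

How it is judged:
At the end, for the whole second after the job is handed in: The wide port's handle stands at rest level with its pointer post, within 15 mm along the rails, and the narrow port's gate has not been shifted by more than 10 mm (x of wide_handle in the frame of pointer between -0.015 and 0.015 m and velocity of joint wide_slide between -0.005 and 0.005 m/s and distance of narrow_handle from where it was at the start of the episode below 0.01 m); the robot touches nothing.
It fails at once if the narrow port's gate is moved by more than 10 mm (distance of narrow_handle from where it was at the start of the episode above 0.01 m).
It also fails if it takes over 32 s, if anything falls off the work surface, if the arm or the gripper's body presses on something with over 40 N, if the wrist force passes 120 N, or if a joint passes its speed limit or range.

ROBOT

A 6-joint arm with a two-finger parallel gripper is mounted at the origin on the work surface. World frame = base frame: x ahead of the robot, y to its left, z up, the work surface at z = 0. Lengths are in m, angles in rad, forces in N, time in s.
With the tool pointing down it reaches from about 0.3 to 0.875 m from the base axis. Payload 4.2 kg.
Tool frame: the origin (TCP) lies at the very end of the fingers, on their centre line; the grasp point (between the pads) lies 19 mm behind it; z points along the fingers, y is the direction in which the jaws open and shut (so a half turn about z gives the same grasp; the last joint's range is limited). The gripper opens to 85 mm and grips with 20 to 120 N. Pads are 22 mm wide; open, the fingers measure 114 mm over their backs; the gripper's body (76 mm by 85 mm) begins 54 mm behind the grasp point. The pads swing forward as they close: fully open they stand 13 mm farther back than shut.
Start: joints at [1.128, 0.32, 1.565, -0, 1.257, -0.02], TCP at [0.236, 0.524, 0.231] pointing down, gripper open.
Joint ranges: [-3.11, 3.11], [-0.84, 2.01], [0.21, 2.61], [-1.34, 4.49], [0.05, 2.63], [-2.56, 2.56]. Speed limits (rad/s): [2.57, 2.57, 3.14, 3.14, 3.14, 3.14].

INTERFACE

Orientations are given as a unit quaternion [w, x, y, z].
In Python, from rig import env gives the robot as it stands. The module is installed in compiled form; this text tells all that it offers.
- The arm moves only by the tool step_arm, never from a script. Its argument "moves" is a list of rows, each an object with "delta_pos": the shift along the tool's x, y, z in mm, a list of three; "rot": the turn, a rotation vector about the tool's x, y, z in rad, a list of three. In form: [{"delta_pos": [dx, dy, dz], "rot": [wx, wy, wz]}, ...]. A call has 1 to 20 rows; each row shifts and turns the commanded pose from where the row before left it, along the tool's axes as they then stand; what a row does not reach is not made up. A row lasts 1/12 s, in which the tool goes at most 41.7 mm and 7.16 degrees, less where a joint would pass 70% of its speed; a pose out of reach is approached as far as the arm can. A call is refused whole if a number of a shift passes 41.7 or a number of a turn 0.125, either way. A call with a gripper value outside its range is refused whole. "gripper" is the opening, from -1 (shut) to 1 (fully open), set as the call begins (left out, the last holds). The fingers move at their own pace and stop on an object; the grip force is fixed at half the most. Time passes only in rows, so rows that do not move let the fingers close. It gives the time, the measured TCP pose, the force and the opening at its end, in the units of the state.
- env.sense(): the state, without advancing time (a new reading comes with each control period).
- env.capture(name): name is "side" or "top" or "wrist"; returns a dict with "image" (384x512x3 uint8, red, green, blue), "fov_y" (degrees; the focal length in pixels is half the picture's height over the tangent of half this angle, whatever the lens; pixels are square), "cx", "cy" (the principal point, pixels), "T" (4x4, takes a point from camera to world coordinates); the wrist camera has in their place "T_tool_cam" (4x4, takes a point from camera to tool coordinates, whose origin is the TCP and whose axes are the flange's). Camera axes: x right, y down, z forward; pixel columns grow to the right and rows downward; lengths in m; the calibration is good to about 2 mm. The wrist camera is an equidistant fisheye: a pixel r from the principal point sees the ray r / f radians off the axis. A picture is of the moment at which its call begins: read the wrist's pose just before it. There is no depth.
- env.close_job(): hands the job in, once; it reports no verdict.
The state is a dict: "t": time; "q": joint angles; "joint_velocities": joint speeds; "effort": joint torques, N m; "eef_pos": TCP position; "ee_rot": TCP orientation; "contact_force": force on the tool from outside, world axes, zero at the start; "wrist_torque": the same for the moment, N m; "opening": finger opening in m.
Only numpy, scipy, OpenCV 4.12 (cv2) and the standard library are available. Lean on these libraries where they do the work, as an engineer would, in place of code of your own. Each camera call takes 0.05 s, during which the arm holds its last target.

## Working session

There is one attempt and no reset: what is moved stays moved. The work goes in short steps, Python scripts to look and compute and a tool call to move; the robot and the scene stay as the last step left them, time stands still between calls to the robot, and variables do not carry over. Pictures are saved under pics/ and viewed, and the job is handed in when it is done.

Besides the shell and the picture viewer there is one more tool, called as name(argument=value, ...), one argument or row to a line, values as JSON. step_arm: Moves the arm, as the interface text tells. Its arguments: {"type":"object","properties":{"moves":{"type":"array","items":{"type":"object","properties":{"delta_pos":{"type":"array","items":{"type":"number"}},"rot":{"type":"array","items":{"type":"number"}}}}},"gripper":{"type":"number"}},"required":["moves"]}

```bash
mkdir -p pics; cat > h.py <<'E'
import numpy as np,cv2
from scipy.spatial.transform import Rotation as R
from rig import env
def cap(n,f):
    s=env.sense();d=env.capture(n);cv2.imwrite('pics/'+f,cv2.cvtColor(d['image'],cv2.COLOR_RGB2BGR))
    np.savez('pics/'+f+'.npz',**{k:np.array(v) for k,v in d.items()},p=s['eef_pos'],q=s['ee_rot']);return d
def load(f): return dict(np.load('pics/'+f+'.npz'))
def ray(d,u,v):
    im=d['image'];f=im.shape[0]/2/np.tan(np.radians(d['fov_y'])/2)
    x=(u-d['cx'])/f;y=(v-d['cy'])/f
    if 'T' in d: T=d['T'];r=np.array([x,y,1.])
    else:
        t=np.hypot(x,y);r=np.array([x/t*np.sin(t),y/t*np.sin(t),np.cos(t)])
        q=d['q'];W=np.eye(4);W[:3,:3]=R.from_quat([q[1],q[2],q[3],q[0]]).as_matrix();W[:3,3]=d['p'];T=W@d['T_tool_cam']
    r=T[:3,:3]@r;return T[:3,3],r/np.linalg.norm(r)
def onz(d,u,v,z):
    o,r=ray(d,u,v);return o+r*(z-o[2])/r[2]
E
python3 - <<'E'
from h import *
for n in('side','top','wrist'):
    d=cap(n,n+'0.png');print(n,d['fov_y'],d.get('T'))
print(env.sense())
E
```

```text
side 57.66030559239911 [[-0.81177703 -0.45057338  0.37148578  0.31351184]
 [-0.58364452  0.60484396 -0.54177749  0.45577465]
 [ 0.01941958 -0.65661816 -0.75397312  0.65949325]
 [ 0.          0.          0.          1.        ]]
top 43.003008335731735 [[-0.00848569 -0.9945661   0.10376063  0.46099791]
 [-0.99965911  0.00587513 -0.02543926  0.03999663]
 [ 0.02469142 -0.10394113 -0.99427691  1.24611812]
 [ 0.          0.          0.          1.        ]]
wrist 65.70646984690485 None
{'t': 0.15, 'q': array([ 1.12800584e+00,  3.20181197e-01,  1.56537125e+00, -1.87954330e-05,
        1.25739905e+00, -2.00008484e-02]), 'joint_velocities': array([-0.00025642, -0.00359926, -0.00402145,  0.00181891,  0.0004498 ,
        0.00061588]), 'effort': array([ 1.97793829e-04, -4.15838850e+01, -2.34346497e+01, -7.40143946e-05,
        5.83872461e-03,  8.19803404e-06]), 'eef_pos': array([0.23578383, 0.52405763, 0.23066533]), 'ee_rot': array([-1.47116112e-04,  2.09820985e-01,  9.77739583e-01, -6.63362586e-04]), 'contact_force': array([-0.52220791, -0.12690704,  0.19612643]), 'wrist_torque': array([-0.01580956,  0.00061794,  0.0084265 ]), 'opening': 0.08529732541396232}
```

View pics/side0.png

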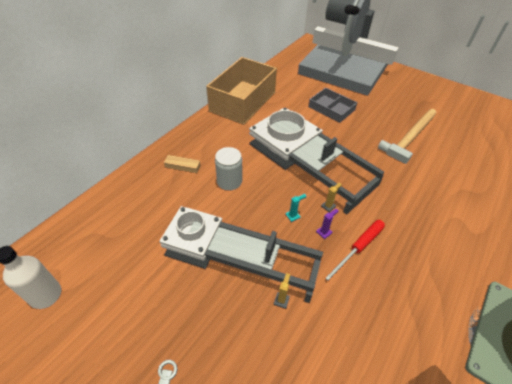

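View pics/top0.png

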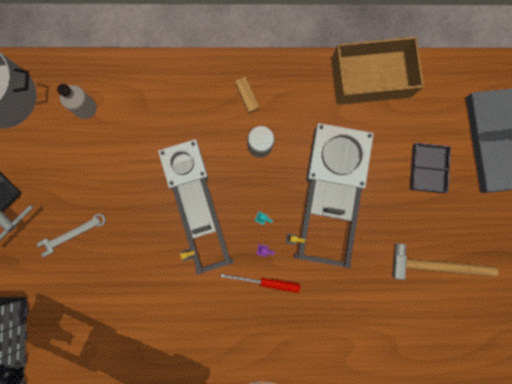

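View pics/wrist0.png

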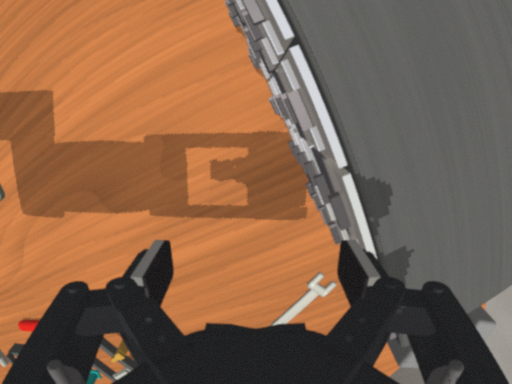

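Wide-gate candidates in the top view: the port at (342,155), with a flange about 57 px across, and the port at (182,162), about 40 px across. The right one is the wider. For the pointer, the brass post at (297,240) stands beside its rail. The brass at (187,254) belongs to the narrow gate, and turquoise (263,218) and purple (264,250) are decoys. I'll check with an enlarged crop.

```bash
python3 - <<'E'
from h import *
a=load('top0.png')['image'][:,:,::-1][115:275,250:390];b=load('side0.png')['image'][:,:,::-1][100:230,245:390]
A=cv2.resize(a,None,fx=3.4,fy=3.4,interpolation=cv2.INTER_CUBIC)
B=cv2.resize(b,(int(145*2.2),int(130*2.2)),interpolation=cv2.INTER_CUBIC)
c=np.zeros((max(len(A),len(B)),A.shape[1]+B.shape[1],3),np.uint8);c[:len(A),:A.shape[1]]=A;c[:len(B),A.shape[1]:]=B
cv2.imwrite('pics/crop0.png',c[:600,:800]);print(A.shape,B.shape)
for n in('top0.png','side0.png'):
    d=load(n);h=cv2.cvtColor(d['image'],cv2.COLOR_RGB2HSV);m=cv2.inRange(h,(18,140,90),(32,255,255))
    k,l,s,ce=cv2.connectedComponentsWithStats(m)
    for i in range(1,k):
        if s[i,4]>8:print(n,s[i],ce[i].round(1))
E
```

```text
(544, 476, 3) (286, 319, 3)
top0.png [290 236  15   7  77] [296.3 239.1]
top0.png [180 251  15   9  75] [186.1 254.2]
top0.png [491 269   3   6   9] [492.6 271. ]
side0.png [326 183  15  24 158] [331.8 194.1]
side0.png [279 274  11  28 174] [283.6 288.1]
```

View pics/crop0.png

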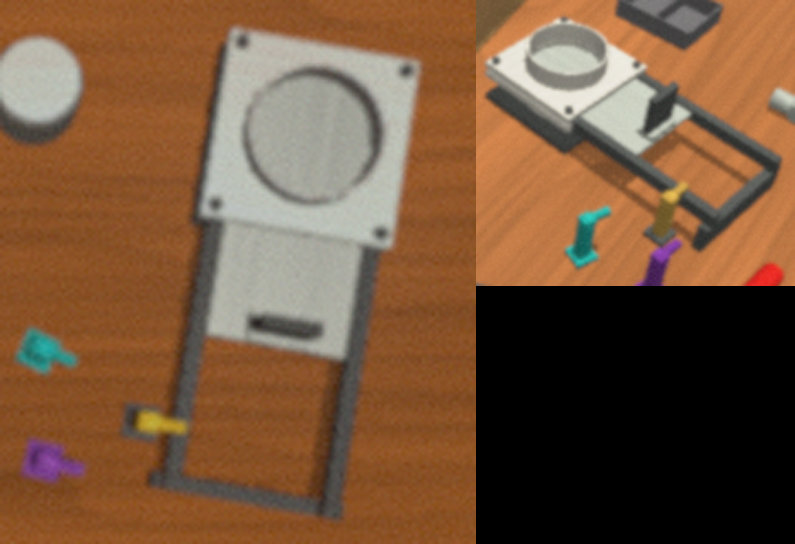

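```bash
python3 - <<'E'
from h import *
d=load('top0.png')
P=lambda x,y,z:onz(d,250+x/3.4-.35,115+y/3.4-.35,z)
c=[P(x,y,.058) for x,y in((232,30),(418,62),(391,246),(201,217))]
print(np.round(c,4),[np.linalg.norm(c[i]-c[i-1]).round(4) for i in range(4)])
ctr=np.mean(c,0)
v=(c[0]-c[3]+c[1]-c[2])[:2];w=(c[0]-c[1]+c[3]-c[2])[:2];print(np.degrees(np.arctan2(v[1],v[0])),np.degrees(np.arctan2(-w[0],w[1])))
# collar rim
print('collar',P(313,134,.084),'ctr',ctr)
for z in(.106,.056):print('handle',z,[P(x,y,z).round(4) for x,y in((250,320),(322,331),(286,326))])
print('ptr arm',P(150,422,.068),P(186,427,.068),P(138,421,.0))
# rails at bottom bar: outer ends
print('rails z.054',P(207,222,.054),P(174,470,.054),P(370,250,.054),P(332,500,.054))
# gray plate of handle mask
for n,(x0,y0,x1,y1) in{'top0.png':(318,200,352,222),'side0.png':(310,130,345,170)}.items():
    e=load(n);g=cv2.cvtColor(e['image'],cv2.COLOR_RGB2GRAY);m=(g[y0:y1,x0:x1]<75).astype(np.uint8)
    k,l,s,ce=cv2.connectedComponentsWithStats(m)
    for i in range(1,k):
        if s[i,4]>10:
            print(n,s[i],ce[i]+[x0,y0]);ys,xs=np.where(l==i);r=cv2.minAreaRect(np.c_[xs+x0,ys+y0].astype(np.float32));print(r,cv2.boxPoints(r).tolist())
e=load('side0.png')['image'][:,:,::-1][120:225,290:390];cv2.imwrite('pics/crop1.png',cv2.resize(e,None,fx=5.5,fy=5.5,interpolation=cv2.INTER_CUBIC))
E
```

```text
[[ 0.7509 -0.1468  0.058 ]
 [ 0.7266 -0.2833  0.058 ]
 [ 0.5908 -0.2591  0.058 ]
 [ 0.6127 -0.1212  0.058 ]] [np.float64(0.1405), np.float64(0.1387), np.float64(0.138), np.float64(0.1396)]
-10.308008769021429 -9.566203446372064
collar [ 0.66870711 -0.19905751  0.084     ] ctr [ 0.67026554 -0.20258607  0.058     ]
handle 0.106 [array([ 0.5346, -0.1473,  0.106 ]), array([ 0.5267, -0.1971,  0.106 ]), array([ 0.5303, -0.1721,  0.106 ])]
handle 0.056 [array([ 0.5379, -0.1555,  0.056 ]), array([ 0.5295, -0.2075,  0.056 ]), array([ 0.5333, -0.1815,  0.056 ])]
ptr arm [ 0.46516297 -0.08066947  0.068     ] [ 0.46142077 -0.10619625  0.068     ] [ 0.46622498 -0.07862894  0.        ]
rails z.054 [ 0.60955423 -0.12604327  0.054     ] [ 0.43089694 -0.0987462   0.054     ] [ 0.58838598 -0.24459941  0.054     ] [ 0.40856378 -0.21175319  0.054     ]
top0.png [ 6  9 19  5 38] [332.28947368 211.18421053]
((332.9083251953125, 211.18777465820312), (18.23859214782715, 2.775437831878662), 7.594644546508789) [[323.68560791015625, 211.3580780029297], [324.05242919921875, 208.6069793701172], [342.13104248046875, 211.01747131347656], [341.76422119140625, 213.76856994628906]]
side0.png [ 12  11  14  19 127] [328.36220472 149.8503937 ]
((328.10003662109375, 149.80001831054688), (8.944271087646484, 21.913463592529297), 26.56505012512207) [[319.2000427246094, 157.6000213623047], [329.0000305175781, 138.00001525878906], [337.0000305175781, 142.00001525878906], [327.2000427246094, 161.6000213623047]]
```

View pics/crop1.png

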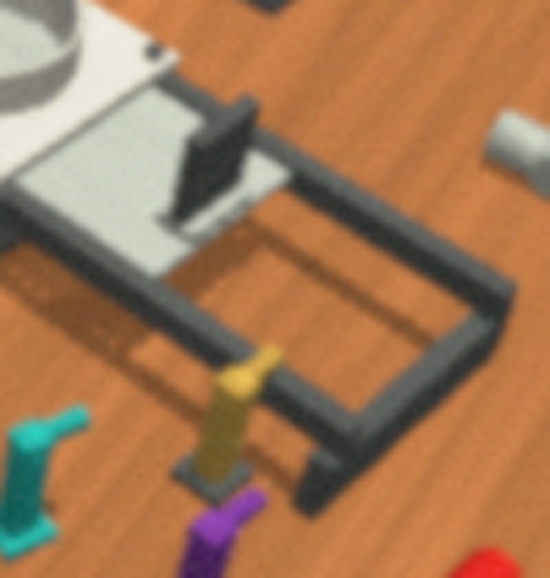

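```bash
python3 - <<'E'
from h import *
s=load('side0.png');t=load('top0.png')
P=lambda x,y,z:onz(s,290+x/5.5-.4,120+y/5.5-.4,z)
print('handle top',P(222,127,.106), 'ends',P(190,153,.106),P(252,100,.106))
print('post foot',P(214,480,.0),'post top',P(238,380,.068))
u=np.array([np.cos(np.radians(-9.6)),np.sin(np.radians(-9.6))]);v=np.array([-u[1],u[0]])
c=np.array([.670,-.2018])
for n,p in dict(hs=P(222,127,.106),ht=onz(t,250+288/3.4-.35,115+323/3.4-.35,.106),foot_s=P(214,480,.0),foot_t=onz(t,250+143/3.4-.35,115+421/3.4-.35,0),post_t=onz(t,250+146/3.4-.35,115+421/3.4-.35,.068),post_s=P(238,380,.068)).items():
    q=p[:2]-c;print(n,p.round(4),'along',(q@u).round(4),'lat',(q@v).round(4))
E
```

```text
handle top [ 0.52824884 -0.17008166  0.106     ] ends [ 0.53142873 -0.14669316  0.106     ] [ 0.5260007  -0.19420316  0.106     ]
post foot [ 0.46286763 -0.07896752  0.        ] post top [ 0.46417379 -0.0766099   0.068     ]
hs [ 0.5282 -0.1701  0.106 ] along -0.1451 lat 0.0076
ht [ 0.5324 -0.1736  0.106 ] along -0.1404 lat 0.0049
foot_s [ 0.4629 -0.079   0.    ] along -0.2247 lat 0.0866
foot_t [ 0.4662 -0.0824  0.    ] along -0.2209 lat 0.0838
post_t [ 0.4659 -0.0778  0.068 ] along -0.2219 lat 0.0882
post_s [ 0.4642 -0.0766  0.068 ] along -0.2238 lat 0.0891
```

```bash
cat >> h.py <<'E'
def pose():
    s=env.sense();q=s['ee_rot'];return np.array(s['eef_pos']),R.from_quat([q[1],q[2],q[3],q[0]])
U=np.array([np.cos(np.radians(-9.6)),np.sin(np.radians(-9.6)),0])
def goal(): return R.from_matrix(np.c_[np.cross(U,[0,0,-1]),U,[0,0,-1]])
def togo(p):
    a,r=pose();print('now',a.round(4),'shift tool mm',(r.inv().apply(np.array(p)-a)*1000).round(1),'rotvec',(r.inv()*goal()).as_rotvec().round(4))
E
python3 - <<'E'
from h import *
from scipy.optimize import fsolve
a,r=pose();tgt=np.array([.530,-.172,.2]);togo(tgt)
w=(r.inv()*goal()).as_rotvec();n=24
def f(d):
    p=a.copy();q=r;L=[]
    for i in range(n):
        p=p+q.apply(d)/1000;q=q*R.from_rotvec(w/n);L.append(p)
    return p-tgt,L
d=fsolve(lambda d:f(d)[0],[0,30,0]);print(d,w/n,np.round(f(d)[1][::4],3))
E
```

```text
now [0.2358 0.5241 0.2307] shift tool mm [-553.9 -514.    31.4] rotvec [-1.2000e-03  9.0000e-04  1.3156e+00]
[-33.63845968  -3.97765231   1.28553252] [-4.84650541e-05  3.69147367e-05  5.48151621e-02] [[ 0.265  0.507  0.229]
 [ 0.37   0.422  0.224]
 [ 0.455  0.316  0.219]
 [ 0.514  0.195  0.214]
 [ 0.546  0.063  0.209]
 [ 0.548 -0.072  0.204]]
```

step_arm(
  gripper=0.2,
  moves=[
    {"delta_pos": [-33.6,-4,1],"rot": [0,0,0.0548]},
    {"delta_pos": [-33.6,-4,1],"rot": [0,0,0.0548]},
    {"delta_pos": [-33.6,-4,1],"rot": [0,0,0.0548]},
    {"delta_pos": [-33.6,-4,1],"rot": [0,0,0.0548]},
    {"delta_pos": [-33.6,-4,1],"rot": [0,0,0.0548]},
    {"delta_pos": [-33.6,-4,1],"rot": [0,0,0.0548]},
    {"delta_pos": [-33.6,-4,1],"rot": [0,0,0.0548]},
    {"delta_pos": [-33.6,-4,1],"rot": [0,0,0.0548]},
    {"delta_pos": [-33.6,-4,1],"rot": [0,0,0.0548]},
    {"delta_pos": [-33.6,-4,1],"rot": [0,0,0.0548]},
    {"delta_pos": [-33.6,-4,1],"rot": [0,0,0.0548]},
    {"delta_pos": [-33.6,-4,1],"rot": [0,0,0.0548]},
  ],
)

```text
t: 1.15
eef_pos: [0.5021, 0.2252, 0.219]
ee_rot: [-0.0, 0.515, 0.857, -0.0]
contact_force: [0.6, 0.9, 0.6]
opening: 0.0513
```

step_arm(
  moves=[
    {"delta_pos": [-33.6,-4,1],"rot": [0,0,0.0548]},
    {"delta_pos": [-33.6,-4,1],"rot": [0,0,0.0548]},
    {"delta_pos": [-33.6,-4,1],"rot": [0,0,0.0548]},
    {"delta_pos": [-33.6,-4,1],"rot": [0,0,0.0548]},
    {"delta_pos": [-33.6,-4,1],"rot": [0,0,0.0548]},
    {"delta_pos": [-33.6,-4,1],"rot": [0,0,0.0548]},
    {"delta_pos": [-33.6,-4,1],"rot": [0,0,0.0548]},
    {"delta_pos": [-33.6,-4,1],"rot": [0,0,0.0548]},
    {"delta_pos": [-33.6,-4,1],"rot": [0,0,0.0548]},
    {"delta_pos": [-33.6,-4,1],"rot": [0,0,0.0548]},
    {"delta_pos": [-33.6,-4,1],"rot": [0,0,0.0548]},
    {"delta_pos": [-33.6,-4,1],"rot": [0,0,0.0548]},
    {"delta_pos": [0,0,0],"rot": [0,0,0]},
    {"delta_pos": [0,0,0],"rot": [0,0,0]},
  ],
)

```text
t: 2.32
eef_pos: [0.5288, -0.1724, 0.2068]
ee_rot: [-0.001, 0.765, 0.644, -0.0]
contact_force: [0.2, 0.2, -0.7]
opening: 0.0509
```

```bash
python3 - <<'E'
from h import *
togo([.530,-.172,.068]);s=env.sense();print(s['t'],s['opening'],s['contact_force'],s['q'])
cap('wrist','wrist1.png');cap('side','side1.png')
E
```

```text
now [ 0.5288 -0.1724  0.2068] shift tool mm [  0.6   1.2 138.8] rotvec [-0.0009 -0.0006 -0.0026]
2.3167 0.05093248587231986 [ 0.15229277  0.15157878 -0.69658904] [-3.36112136e-01  3.07394327e-01  1.64641424e+00  4.29884241e-04
  1.18877796e+00 -1.66155173e-01]
```

View pics/wrist1.png

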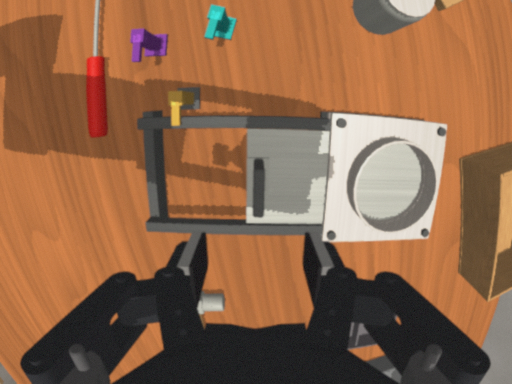

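View pics/side1.png

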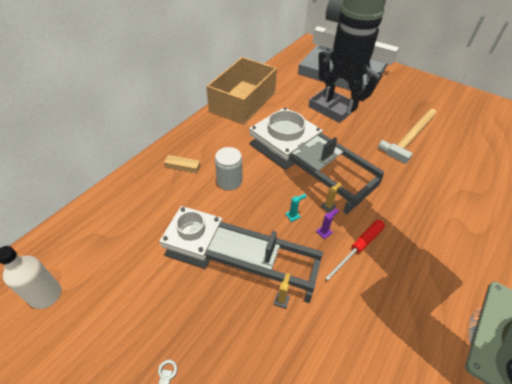

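The wrist view shows the handle plate at about (258,187), parallel to the jaws, and the brass post at about (183,99). I'll refine both from this view.

```bash
python3 - <<'E'
from h import *
d=load('wrist1.png');e=d['image'][:,:,::-1][70:240,140:330];cv2.imwrite('pics/crop2.png',cv2.resize(e,None,fx=4,fy=3.5,interpolation=cv2.INTER_CUBIC)[:600])
print(ray(d,258,187))
E
```

```text
(array([ 0.54077847, -0.09830467,  0.34963452]), array([-0.0389416 , -0.28246788, -0.95848602]))
```

View pics/crop2.png

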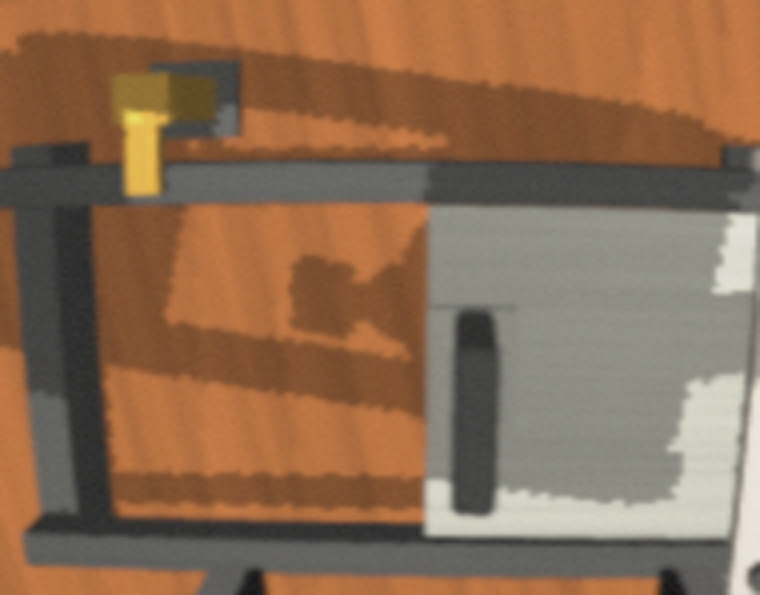

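```bash
python3 - <<'E'
from h import *
d=load('wrist1.png');P=lambda x,y,z:onz(d,140+x/4-.4,70+y/3.5-.4,z)
h=P(476,431,.106);print('handle',h,'w',np.linalg.norm(P(476,346,.106)-P(476,515,.106)),'t',np.linalg.norm(P(454,431,.106)-P(497,431,.106)))
v=P(476,346,.106)-P(476,515,.106);print('plate dir deg',np.degrees(np.arctan2(-v[0],v[1])))
r=P(100,185,.054)-P(720,188,.054);print('rail',np.degrees(np.arctan2(-r[1],-r[0])))
r=P(100,545,.054)-P(700,553,.054);print('rail',np.degrees(np.arctan2(-r[1],-r[0])))
for z in(.064,.072):
    p=P(142,118,z);q=P(142,190,z);print('arm',z,p,q,'along from handle',(p-h)@U,(q-h)@U)
f=(P(155,68,0)+P(240,136,0)+P(240,66,0))/3
print('foot edge far',(P(240,100,0)-h)@U)
togo([*h[:2],.068])
E
```

```text
handle [ 0.53053135 -0.1752721   0.106     ] w 0.04369435599359551 t 0.00924687798292641
plate dir deg -9.539362999840462
rail -10.449367447635527
rail -10.41249094945427
arm 0.064 [ 0.4641968  -0.08528338  0.064     ] [ 0.46007869 -0.10514386  0.064     ] along from handle -0.08041290675187888 -0.08116124015987337
arm 0.072 [ 0.46634168 -0.08564808  0.072     ] [ 0.46233891 -0.10495231  0.072     ] along from handle -0.07823723779778387 -0.07896461201901946
foot edge far -0.06780769949022586
now [ 0.5294 -0.1706  0.2071] shift tool mm [ -4.6   2.  139.1] rotvec [-0.0004 -0.0008  0.0007]
```

Handle plate measures 43.7 × 9.2 mm (44 × 10 expected), and the pull distance is about 80 mm from both views. Descending.

step_arm(
  gripper=0.2,
  moves=[
    {"delta_pos": [-3.6,1.6,10],"rot": [0,0,0]},
    {"delta_pos": [0,0,20],"rot": [0,0,0]},
    {"delta_pos": [0,0,20],"rot": [0,0,0]},
    {"delta_pos": [0,0,20],"rot": [0,0,0]},
    {"delta_pos": [0,0,20],"rot": [0,0,0]},
    {"delta_pos": [0,0,20],"rot": [0,0,0]},
    {"delta_pos": [0,0,15],"rot": [0,0,0]},
    {"delta_pos": [0,0,10],"rot": [0,0,0]},
    {"delta_pos": [0,0,3],"rot": [0,0,0]},
    {"delta_pos": [0,0,0],"rot": [0,0,0]},
    {"delta_pos": [0,0,0],"rot": [0,0,0]},
  ],
)

```text
t: 3.33
eef_pos: [0.5311, -0.1748, 0.0698]
ee_rot: [0.0, 0.763, 0.646, 0.0]
contact_force: [-0.3, -0.2, -0.0]
opening: 0.051
```

```bash
python3 - <<'E'
from h import *
togo([.5305,-.1745,.068]);s=env.sense();print(s['t'],s['opening'],s['contact_force'])
cap('wrist','wrist2.png')
E
```

```text
now [ 0.5311 -0.1748  0.0698] shift tool mm [ 0.2 -0.6  1.8] rotvec [0.0011 0.0001 0.0011]
3.3333 0.0510469203749285 [-0.32675254 -0.17698079 -0.02092081]
```

View pics/wrist2.png

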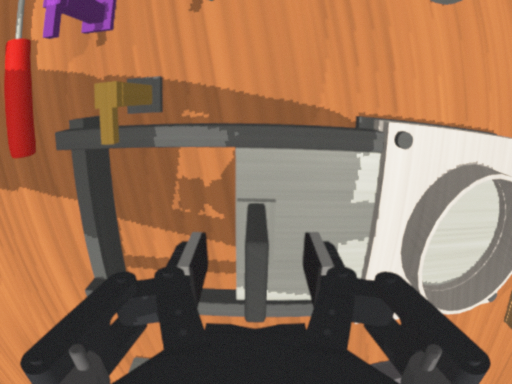

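The plate at (257,255) sits centred between the open pads, and nothing is touching. Closing.

step_arm(
  gripper=-1,
  moves=[
    {"delta_pos": [0,0,0],"rot": [0,0,0]},
    {"delta_pos": [0,0,0],"rot": [0,0,0]},
    {"delta_pos": [0,0,0],"rot": [0,0,0]},
    {"delta_pos": [0,0,0],"rot": [0,0,0]},
    {"delta_pos": [0,0,0],"rot": [0,0,0]},
    {"delta_pos": [0,0,0],"rot": [0,0,0]},
    {"delta_pos": [0,0,0],"rot": [0,0,0]},
    {"delta_pos": [0,0,0],"rot": [0,0,0]},
  ],
)

```text
t: 4.05
eef_pos: [0.5309, -0.1751, 0.07]
ee_rot: [0.001, 0.764, 0.645, 0.001]
contact_force: [0.3, -0.1, 5.8]
opening: 0.0093
```

step_arm(
  moves=[
    {"delta_pos": [0,-3,0],"rot": [0,0,0]},
    {"delta_pos": [0,-5,0],"rot": [0,0,0]},
    {"delta_pos": [0,-6,0],"rot": [0,0,0]},
    {"delta_pos": [0,-6,0],"rot": [0,0,0]},
    {"delta_pos": [0,-6,0],"rot": [0,0,0]},
    {"delta_pos": [0,-6,0],"rot": [0,0,0]},
    {"delta_pos": [0,-6,0],"rot": [0,0,0]},
    {"delta_pos": [0,-6,0],"rot": [0,0,0]},
    {"delta_pos": [0,-6,0],"rot": [0,0,0]},
    {"delta_pos": [0,-5,0],"rot": [0,0,0]},
    {"delta_pos": [0,-3,0],"rot": [0,0,0]},
    {"delta_pos": [0,0,0],"rot": [0,0,0]},
    {"delta_pos": [0,0,0],"rot": [0,0,0]},
  ],
)

```text
t: 5.13
eef_pos: [0.4756, -0.1648, 0.07]
ee_rot: [0.001, 0.764, 0.645, 0.002]
contact_force: [6.9, 3.7, 4.4]
opening: 0.0096
```

```bash
python3 - <<'E'
from h import *
a,_=pose();s=env.sense();print(a,(a-[.5309,-.1751,.07])@U,s['contact_force'],s['opening'])
cap('wrist','wrist3.png')
E
```

```text
[ 0.47557924 -0.16480116  0.06997792] -0.0562635709191891 [6.91389659 3.66637854 4.37224485] 0.009641508408783929
```

View pics/wrist3.png

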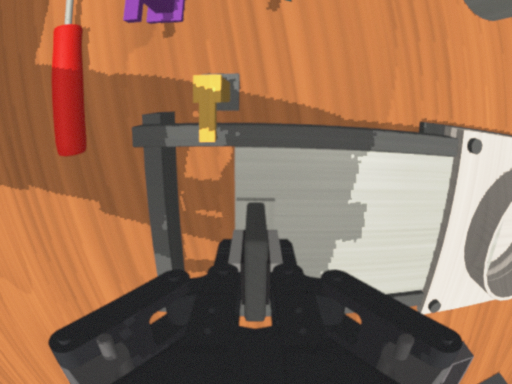

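```bash
python3 - <<'E'
from h import *
d=load('wrist3.png');a,_=pose()
for z in(.064,.072):print([((onz(d,u,v,z)-a)@U).round(4) for u,v in((207,108),(207,136))])
# foot dark plate and handle top for reference
print('handle',((onz(d,257,206,.106)-a)@U))
E
```

```text
[np.float64(-0.0246), np.float64(-0.025)]
[np.float64(-0.0234), np.float64(-0.0237)]
handle -0.00022488340177420117
```

24 mm remain, which agrees with the 80 mm estimate (80 − 56).

step_arm(
  moves=[
    {"delta_pos": [0,-4,0],"rot": [0,0,0]},
    {"delta_pos": [0,-6,0],"rot": [0,0,0]},
    {"delta_pos": [0,-6,0],"rot": [0,0,0]},
    {"delta_pos": [0,-5,0],"rot": [0,0,0]},
    {"delta_pos": [0,-3,0],"rot": [0,0,0]},
    {"delta_pos": [0,0,0],"rot": [0,0,0]},
    {"delta_pos": [0,0,0],"rot": [0,0,0]},
  ],
)

```text
t: 5.77
eef_pos: [0.4519, -0.1604, 0.0699]
ee_rot: [0.001, 0.764, 0.645, 0.002]
contact_force: [7.2, 6.4, 2.7]
opening: 0.0094
```

```bash
python3 - <<'E'
from h import *
a,_=pose();s=env.sense();print(a,(a-[.5309,-.1751,.07])@U,s['contact_force'],s['opening'])
cap('wrist','wrist4.png')
E
```

```text
[ 0.45192932 -0.16037532  0.06994437] -0.08032039613401913 [7.23292844 6.43033963 2.74568534] 0.00940816491483421
```

View pics/wrist4.png

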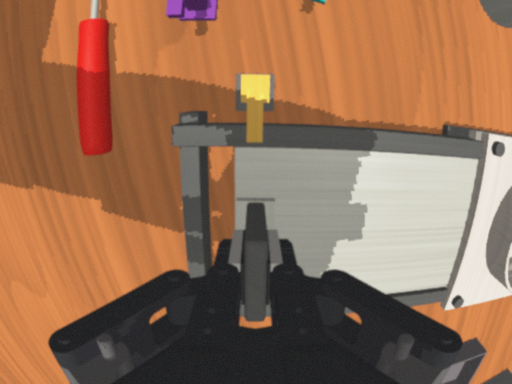

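The handle at (257,206) lines up with the brass arm at (255,120). Opening part-way, then going straight up.

step_arm(
  gripper=0.1,
  moves=[
    {"delta_pos": [0,0,0],"rot": [0,0,0]},
    {"delta_pos": [0,0,0],"rot": [0,0,0]},
    {"delta_pos": [0,0,0],"rot": [0,0,0]},
    {"delta_pos": [0,0,0],"rot": [0,0,0]},
    {"delta_pos": [0,0,0],"rot": [0,0,0]},
    {"delta_pos": [0,0,0],"rot": [0,0,0]},
    {"delta_pos": [0,0,-10],"rot": [0,0,0]},
    {"delta_pos": [0,0,-20],"rot": [0,0,0]},
    {"delta_pos": [0,0,-20],"rot": [0,0,0]},
    {"delta_pos": [0,0,-20],"rot": [0,0,0]},
    {"delta_pos": [0,0,-20],"rot": [0,0,0]},
    {"delta_pos": [0,0,-20],"rot": [0,0,0]},
    {"delta_pos": [0,0,-20],"rot": [0,0,0]},
    {"delta_pos": [0,0,-10],"rot": [0,0,0]},
    {"delta_pos": [0,0,0],"rot": [0,0,0]},
    {"delta_pos": [0,0,0],"rot": [0,0,0]},
  ],
)

```text
t: 7.15
eef_pos: [0.4493, -0.1613, 0.209]
ee_rot: [-0.0, 0.764, 0.646, 0.0]
contact_force: [-0.4, -0.5, -1.0]
opening: 0.047
```

```bash
python3 - <<'E'
from h import *
a,_=pose();s=env.sense();print(a,s['contact_force'],s['opening'],s['t'])
d=cap('wrist','wrist5.png');cap('side','side5.png')
e=d['image'][:,:,::-1][70:240,140:330];cv2.imwrite('pics/crop5.png',cv2.resize(e,None,fx=4,fy=3.5,interpolation=cv2.INTER_CUBIC)[:600])
E
```

```text
[ 0.44934146 -0.16126605  0.20895786] [-0.41060619 -0.47453672 -1.04618263] 0.047008189328688735 7.15
```

View pics/crop5.png

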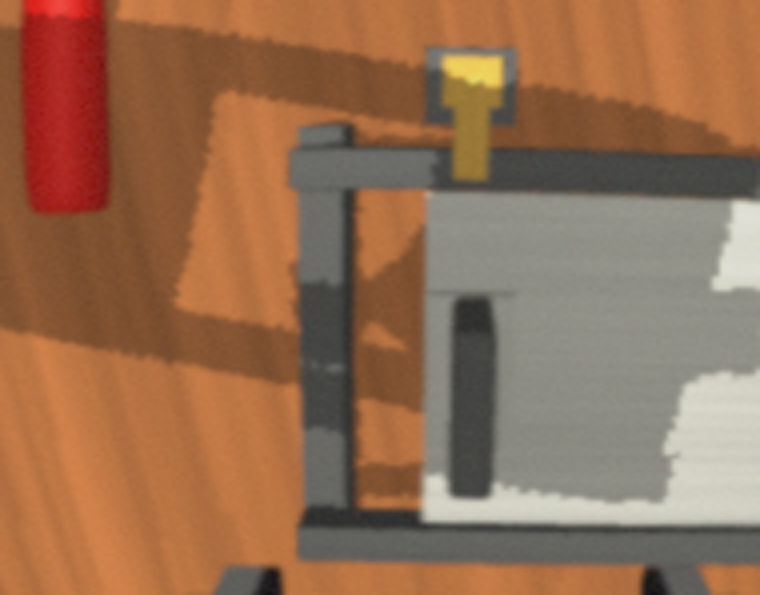

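View pics/side5.png

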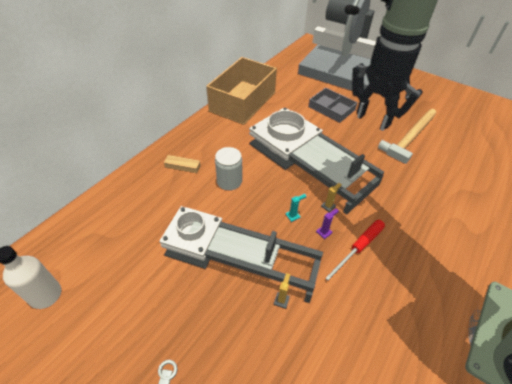

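```bash
python3 - <<'E'
from h import *
d=load('wrist5.png');P=lambda x,y,z:onz(d,140+x/4-.4,70+y/3.5-.4,z)
h=P(473,415,.106);print(h)
for u in (-9.6,-10.4):
    U=np.array([np.cos(np.radians(u)),np.sin(np.radians(u)),0])
    print([((h-P(472,140,z))@U).round(4) for z in(.064,.072)],'foot',((h-P(472,86,0))@U).round(4))
a=load('side0.png')['image'];b=load('side5.png')['image']
print('narrow diff',np.abs(a[200:300,155:325].astype(int)-b[200:300,155:325]).mean())
env.close_job()
E
```

```text
[ 0.45107474 -0.16062479  0.106     ]
[np.float64(-0.0), np.float64(0.0001)] foot -0.0006
[np.float64(0.0009), np.float64(0.001)] foot 0.0006
narrow diff 6.715803921568628
the job is handed in; nothing more can be done
```

I gripped the wide gate's handle, pulled it out about 80 mm until it was level with its own brass post, let go, lifted clear and handed in at about 7 s of the 32 s allowed. No verdict was reported.

- **Alignment:** in the last wrist picture the handle is within about 1 mm of the post along the rails. Measurements from both the arm and the foot of the post agree. The two estimates of the rail direction (−9.6° and −10.4°) change the result by only about 1 mm, against the 15 mm allowed.
- **Release:** the arm is about 0.14 m above the handle's grasp height. The contact force is about 1 N, the same as the sensor's no-contact noise.
- **Forces:** readings at the end of each move stayed at about 10 N or less. I did not see forces within a move.
- **Narrow gate:** it was never approached and looks the same in the side view before and after. A pixel comparison of that area gave a mean difference of 6.7 grey levels, which I put down to image noise and did not look into. I did not measure its handle position again.

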